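Clamp a slide carrier in a microscope stage with its thumbwheel

ROBOT

A 6-joint arm with a two-finger parallel gripper is mounted at the origin on the work surface. World frame = base frame: x ahead of the robot, y to its left, z up, the work surface at z = 0. Lengths are in m, angles in rad, forces in N, time in s.
With the tool pointing down it reaches from about 0.375 to 0.825 m from the base axis. Payload 5.5 kg.
Tool frame: the origin (TCP) lies at the very end of the fingers, on their centre line; the grasp point (between the pads) lies 19 mm behind it; y points along the fingers, x is the direction in which the jaws open and shut, and the axes are right-handed (so a half turn about y gives the same grasp; the last joint's range is limited). The gripper opens to 85 mm and grips with 20 to 120 N. Pads are 22 mm wide; open, the fingers measure 114 mm over their backs; the gripper's body (76 mm by 85 mm) begins 54 mm behind the grasp point. The pads swing forward as they close: fully open they stand 13 mm farther back than shut.
Start: joints at [1.301, 0.314, -0.047, 1.21, 0, 1.571], TCP at [0.16, 0.578, 0.231] pointing down, gripper open.
Joint ranges: [-2.67, 2.67], [-0.69, 1.73], [-1.03, 1.25], [-2.08, 2.16], [-1.42, 1.45], [-3.14, 3.14]. Speed limits (rad/s): [2.39, 2.39, 3.01, 3.14, 3.14, 3.14].

INTERFACE

Orientations are given as [roll, pitch, yaw] about the fixed x, y, z axes, in that order (R = Rz(yaw) Ry(pitch) Rx(roll)).
In Python, from cell import * gives the robot as it stands.
- The arm moves only by the tool send_rows, never from a script. Its arguments are lists of equal length, an entry for each row: "rotation": the turn, a rotation vector about the world's x, y, z in degrees, a list of three; "delta_pos": the shift along the world's x, y, z in cm, a list of three; "hand": the finger opening in cm, from 0 to 8.54. A call has exactly 10 rows; each row is the pose to reach, as a shift and turn from the pose commanded when the call began; what a row does not reach only later rows make up. A row lasts 1/8 s, in which the tool goes at most 62.5 mm and 10.7 degrees, less where a joint would pass 70% of its speed; a pose out of reach is approached as far as the arm can. A call with a gripper value outside its range is refused whole. The fingers move at their own pace and stop on an object; "force" is the grip in N (left out, the last holds). Time passes only in rows, so rows that repeat a pose let the fingers close, or fill a call up. It gives the time, the measured TCP pose, the force and the opening at its end, in the units of the state.
- get_state(): the state, without advancing time (a new reading comes with each control period).
- camera(name): name is "scene" or "top"; returns the picture (420x560x3 uint8, red, green, blue); there is no depth.
- camera_model(name): a dict with "fov_y" (degrees; the focal length in pixels is half the picture's height over the tangent of half this angle, whatever the lens; pixels are square), "cx", "cy" (the principal point, pixels), "R" (3x3) and "t" (3): a world point X has camera coordinates R X + t. Camera axes: x right, y down, z forward; pixel columns grow to the right and rows downward; lengths in m; the calibration is good to about 2 mm. A picture is of the moment at which its call begins. camera_model takes no time and is no camera call.
- job_done(): hands the job in, once; it reports no verdict.
Trained networks look in the newest picture that a camera, given by its name, has taken for a name from the list of things; names that differ only in an ending like _2 or _b are one class to them, and where a whole thing is asked for, a point or a joint stands for the part that bears it (a point fixed in the world has none). Each returns a list of dicts, best first, with "p" (0 to 1); they miss things now and then, are a little off and sometimes report something else, mostly with a low value. They report only what shows in the picture. A call takes as long as a camera call. They do not tell look-alikes from the thing itself.
- regions_of(thing, camera): "region" (420x560 bool, what is visible of it) and "box" ([left, top, width, height] in pixels, round what is visible of it).
The state is a dict: "clock": time; "joint_pos": joint angles; "qd": joint speeds; "joint_efforts": joint torques, N m; "tool_pos": TCP position; "ee_rot": TCP orientation; "wrist_force": force on the tool from outside, world axes, zero at the start; "ft_torque": the same for the moment, N m; "finger_gap": finger opening in m.
Only numpy, scipy, OpenCV 4.12 (cv2) and the standard library are available. Lean on these libraries where they do the work, as an engineer would, in place of code of your own. Each camera call takes 0.05 s, during which the arm holds its last target.

TASK

Lay the slide carrier flat in the pocket of the small white stage, between the jaw and the fence, and let go of it. Then, with one fingertip, gently roll the top of the sprung thumbwheel towards the carrier, as many strokes as it takes, until the jaw has pushed the carrier right against the fence and clamps it snugly. Move the jaw only with the wheel, never push the wheel hard (14 N breaks it), and leave the other things on the bench alone.

Things in the scene. Friction and masses are not known exactly. Their poses are not given: they have to be found in the camera images.
- stage: White stage, fixed; origin on the bench, z up. Base plate x -100 to 60, y -60 to 60 mm; its top (z 16 mm) is the pocket floor. Wheel block x -97 to -25, y -32 to 32 mm, its top 33 to 41 mm above the bench, 5 mm below the wheel top. Pocket: jaw on the -x side, fence on the +x side (face at x 44, top z 24 mm), end stops with faces at y -46 and 46 mm (x 23 to 31, top z 23 mm).
- jaw (a joint): Travel of the jaw in m towards the fence (stage +x). Jaw: dark steel bar, 76 mm along y, 10 mm thick, top 25 to 34 mm above the bench; its clamping (+x) face is at stage x -8 mm at 0 (start 0 to 0.005) and at +10 mm at 0.018, when the carrier is clamped. Geared to the wheel: 1 mm per 2.25 mm rolled at the rim; wheel drag holds it where left. Fingers must not push it.
- seat (a point): Point on the pocket floor (stage x 27, y 0, z 16 mm) where the carrier's origin lies when clamped against the fence; axes as the stage. A clamping force of 4 N or more is snug: the wheel stalls and the drag on the fingertip rises from 3 to 5 N or more.
- wheel_spot (a point): Nominal top of black thumbwheel (stage x -60, y 0, z 42 mm): 36 mm across, 14 wide, axle along stage y. True top up to 4 mm off in height: feel for it. Sprung: 1 to 3 N preload, then about 6 N/mm. Rim drag about 3 N: a press of 5 to 7 N rolls it; press and drag rise when the clamp stalls; over 14 N in all breaks it. Roll its top to stage +x; a stroke is about 20 mm, then lift, go back, repeat.
- carrier: Loose slide carrier: steel plate 34 mm (its x) x 84 mm (its y) x 6 mm with a glass slide on top, and a black grip block in the middle, 12 mm (x) x 20 mm (y), from 6 to 30 mm above the underside. Origin at the centre of the underside, z up; 105 to 200 g. Either way round is right in the pocket.
- oil: Bystander: small amber glass bottle, 34 mm across, 75 mm tall; origin at the centre of its underside
- objective: Bystander: steel microscope objective standing upright, 29 mm across, 46 mm tall; origin at the centre of its underside
- dish: Bystander: clear closed dish, 60 mm across, 14 mm tall; origin at the centre of its underside
- filter_frame: Bystander: dark steel square plate 60 x 60 x 8 mm, without grip; origin at the centre of its underside
- jar: Bystander: glass jar with white cap, 56 mm across, 60 mm tall; origin at the centre of its underside
- cup: Bystander: white cup, 70 mm across, 85 mm tall; origin at the centre of its underside
- driver: Bystander: black screwdriver, 150 mm long, lying; origin at the centre of its underside
Things that resemble listed ones, but are neither listed nor needed, are in the scene too. What is shaped like the stage but orange is not meant. Leave any blue look-alike of the carrier alone.

How it is judged:
On the way, in this order (a step that is already met when the one before it is completed fails the run):
1. the carrier lies flat in the pocket, let go, before it is clamped (x of carrier in the frame of seat between -0.02 and 0.002 m and y of carrier in the frame of seat between -0.006 and 0.006 m and z of carrier in the frame of seat between -0.002 and 0.002 m and angle between carrier's own z axis and vertical below 0.06 rad and angle between the x axis of carrier and the x axis of stage, either way round below 0.15 rad and contact force between the fingers and carrier below 0.1 N), for 0.2 s.
2. the jaw, driven by the wheel, clamps the carrier against the fence with at least 4 N while the fingers do not touch the carrier (contact force between jaw_c0 and carrier above 4 N and contact force between stage and carrier above 3 N and x of carrier in the frame of seat above -0.0015 m and y of carrier in the frame of seat between -0.006 and 0.006 m and z of carrier in the frame of seat between -0.002 and 0.002 m and angle between carrier's own z axis and vertical below 0.06 rad and angle between the x axis of carrier and the x axis of stage, either way round below 0.15 rad and contact force between the fingers and carrier below 0.1 N), for 0.1 s.
At the end, for the whole second after the job is handed in: The carrier lies flat and at rest in the pocket, against the fence within 1.5 mm, within 6 mm of the middle along the fence, and the jaw is against it (gap under 1.5 mm) (x of carrier in the frame of seat between -0.0015 and 0.002 m and y of carrier in the frame of seat between -0.006 and 0.006 m and z of carrier in the frame of seat between -0.002 and 0.002 m and angle between carrier's own z axis and vertical below 0.06 rad and angle between the x axis of carrier and the x axis of stage, either way round below 0.15 rad and value of joint jaw above 0.0165 m and linear speed of carrier below 0.01 m/s); the robot touches nothing.
It fails at once if the wheel is pressed with more than 14 N (contact force between the fingers and wheel_c0 above 14 N).
It fails at once if the fingers push the jaw (contact force between the fingers and jaw_c0 above 2 N).
It fails at once if a bystander is moved by more than 20 mm or tipped (distance of any of oil, objective, dish, filter_frame, jar, cup, driver from where it was at the start of the episode above 0.02 m or angle between any of oil, objective, dish, filter_frame, jar, cup's own z axis and vertical above 0.4 rad).
It also fails if it takes over 72 s, if anything falls off the work surface, if the arm or the gripper's body presses on something with over 40 N, if the wrist force passes 120 N, or if a joint passes its speed limit or range.

## Working session

There is one attempt and no reset: what is moved stays moved. The work goes in short steps, Python scripts to look and compute and a tool call to move; the robot and the scene stay as the last step left them, time stands still between calls to the robot, and variables do not carry over. Pictures are saved under pics/ and viewed, and the job is handed in when it is done.

Besides the shell and the picture viewer there is one more tool, called after "Call:" as a command line: name --argument value ..., lists and objects as JSON in quotes. send_rows: Moves the arm, as the interface text tells. Its arguments: {"type":"object","properties":{"rotation":{"type":"array","items":{"type":"array","items":{"type":"number"}}},"delta_pos":{"type":"array","items":{"type":"array","items":{"type":"number"}}},"hand":{"type":"array","items":{"type":"number"}},"force":{"type":"number"}},"required":["rotation","delta_pos","hand"]}

```bash
ls; mkdir -p pics; python3 - <<'E'
from cell import *
import cv2,numpy as np
for n in("scene","top"):
    im=camera(n); cv2.imwrite(f"pics/{n}0.png",im[:,:,::-1]); m=camera_model(n); print(n,m)
print(get_state())
E
```

```text
pics
scene {'fov_y': 48.06372077179826, 'cx': 283.56787271133584, 'cy': 209.52123491560187, 'R': array([[-0.01028818,  0.99994064, -0.00358621],
       [ 0.66345217,  0.00414273, -0.74820723],
       [-0.74814796, -0.01007696, -0.66345541]]), 't': array([-0.05239467, -0.30025882,  1.50087594])}
top {'fov_y': 51.15115951991774, 'cx': 282.3299253864516, 'cy': 214.809221209862, 'R': array([[ 0.01845707, -0.99973903, -0.01346104],
       [-0.99659087, -0.01731283, -0.08066543],
       [ 0.08041133,  0.014904  , -0.99665033]]), 't': array([0.05139319, 0.53162495, 1.0866616 ])}
{'clock': 0.1, 'joint_pos': array([ 1.30100365e+00,  3.14158812e-01, -4.79861676e-02,  1.21022504e+00,
        1.48077596e-06,  1.57078354e+00]), 'qd': array([ 0.00252642, -0.00253624,  0.0032305 ,  0.00055599,  0.0004067 ,
        0.00010769]), 'joint_efforts': array([-9.68353334e-05, -5.40766311e+01,  3.40541053e+01,  1.11817496e-02,
        9.18529935e-06,  3.78629096e-06]), 'tool_pos': array([0.15977547, 0.57777864, 0.2305156 ]), 'ee_rot': array([-1.57079483,  0.00157369,  1.30101644]), 'wrist_force': array([-0.04352543, -0.14762669, -0.26652347]), 'ft_torque': array([0.0610352 , 0.01508414, 0.00159397]), 'finger_gap': 0.08515800732364173}
```

View pics/scene0.png

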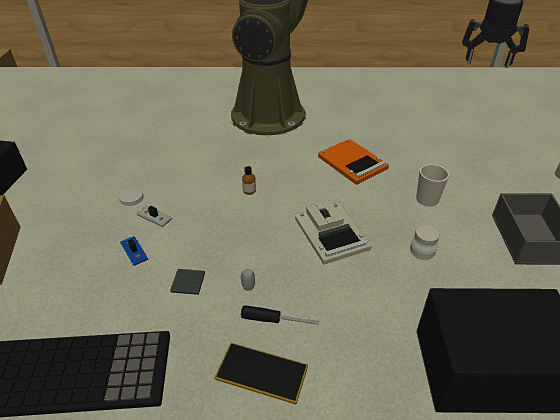

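View pics/top0.png

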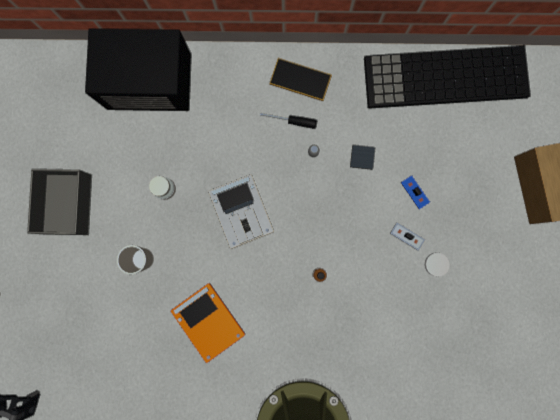

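The scene picture shows the white stage at (333,230), the orange decoy at (353,160), the steel-coloured carrier at (154,214) and its blue look-alike at (133,250). In the top picture these are white stage (241,211), orange (208,323), carrier (408,236) and blue (415,192). I choose the white stage and the steel carrier.

```bash
cat > h.py <<'E'
from cell import *
import cv2,numpy as np
def f_of(m): return 210/np.tan(np.radians(m["fov_y"])/2)
def ray(n,uv,z):
    m=camera_model(n);f=f_of(m)
    d=m["R"].T@np.array([(uv[0]-m["cx"])/f,(uv[1]-m["cy"])/f,1]); c=-m["R"].T@m["t"]
    return c+d*(z-c[2])/d[2]
def proj(n,X):
    m=camera_model(n);f=f_of(m);p=np.atleast_2d(X)@m["R"].T+m["t"]
    return np.c_[p[:,0]/p[:,2]*f+m["cx"],p[:,1]/p[:,2]*f+m["cy"]]
def crop(n,im,u,v,r,s,fn):
    c=im[v-r:v+r,u-r:u+r,::-1]; cv2.imwrite(fn,cv2.resize(c,None,fx=s,fy=s,interpolation=cv2.INTER_CUBIC))
E
python3 - <<'E'
from h import *
for n in("top","scene"):
    im=camera(n)
    np.save(n+".npy",im)
    for t in("stage","carrier","wheel_spot","jaw","oil","objective","dish","jar","cup"):
        for d in regions_of(t,n)[:3]:
            ys,xs=np.nonzero(d["region"]); print(n,t,round(d["p"],2),d["box"],len(xs),round(xs.mean(),1),round(ys.mean(),1), ray(n,(xs.mean(),ys.mean()),0.01).round(3)[:2])
            if t in("carrier","stage") : print(cv2.minAreaRect(np.c_[xs,ys].astype(np.float32)))
E
python3 - <<'E'
from h import *
a=np.load("top.npy"); crop("top",a,241,211,45,6,"pics/c_st.png");crop("top",a,412,215,45,6,"pics/c_ca.png")
a=np.load("scene.npy"); crop("scene",a,333,230,45,6,"pics/s_st.png");crop("scene",a,148,222,45,6,"pics/s_ca.png")
v=lambda x:cv2.imread(x)
cv2.imwrite("pics/m.png",cv2.resize(np.vstack([np.hstack([v("pics/c_st.png"),v("pics/c_ca.png")]),np.hstack([v("pics/s_st.png"),v("pics/s_ca.png")])]),(600,600),interpolation=cv2.INTER_AREA))
E
```

```text
top stage 0.98 [206.1, 173.8, 69.6, 74.0] 1937 238.4 205.5 [0.554 0.174]
((240.5862274169922, 210.9654998779297), (62.39363479614258, 46.795223236083984), 68.19859313964844)
top stage 0.94 [172.5, 280.0, 75.9, 81.5] 3173 207.7 322.0 [0.259 0.243]
((207.9879913330078, 321.81597900390625), (65.07967376708984, 50.280216217041016), 55.304840087890625)
top carrier 0.9 [393.1, 222.8, 26.8, 30.5] 482 407.1 236.3 [ 0.482 -0.256]
((407.24774169921875, 236.31105041503906), (34.71156692504883, 14.421232223510742), 33.023868560791016)
top carrier 0.72 [400.5, 176.3, 30.0, 33.5] 394 414.8 191.5 [ 0.597 -0.276]
((414.84613037109375, 191.7692108154297), (31.61791229248047, 12.758106231689453), 56.3099365234375)
top wheel_spot 0.78 [172.0, 281.7, 73.4, 80.9] 3088 207.6 322.0 [0.258 0.244]
top wheel_spot 0.73 [209.4, 174.9, 63.0, 70.8] 1941 238.4 205.5 [0.554 0.174]
top jaw 0.73 [225.6, 203.3, 26.5, 12.8] 117 238.4 206.6 [0.551 0.174]
top oil 0.54 [315.5, 268.0, 12.4, 12.9] 155 319.3 273.9 [ 0.384 -0.035]
top dish 0.64 [425.5, 253.5, 23.6, 23.8] 472 436.8 263.6 [ 0.415 -0.33 ]
top jar 0.85 [146.8, 17
[... 898 characters left out ...]
[0.562 0.174]
scene wheel_spot 0.76 [319.3, 136.7, 68.4, 49.7] 1723 353.1 160.9 [0.261 0.247]
scene wheel_spot 0.36 [138.0, 205.3, 34.4, 22.1] 384 153.4 215.6 [ 0.487 -0.256]
scene jaw 0.76 [321.8, 220.6, 26.2, 17.9] 184 333.6 230.0 [0.534 0.174]
scene oil 0.89 [242.2, 165.5, 14.6, 27.8] 313 248.4 181.9 [ 0.355 -0.036]
scene objective 0.67 [241.3, 270.1, 14.6, 20.8] 258 247.5 279.3 [ 0.683 -0.016]
scene objective 0.67 [122.0, 187.7, 24.2, 21.0] 371 130.8 195.9 [ 0.414 -0.329]
scene dish 0.54 [119.3, 185.9, 25.3, 22.2] 410 130.7 195.7 [ 0.413 -0.329]
scene jar 0.83 [407.9, 227.1, 32.8, 33.7] 838 424.3 242.7 [0.574 0.375]
scene cup 0.81 [415.1, 160.2, 32.5, 47.4] 1049 430.9 184.0 [0.362 0.438]
```

View pics/m.png

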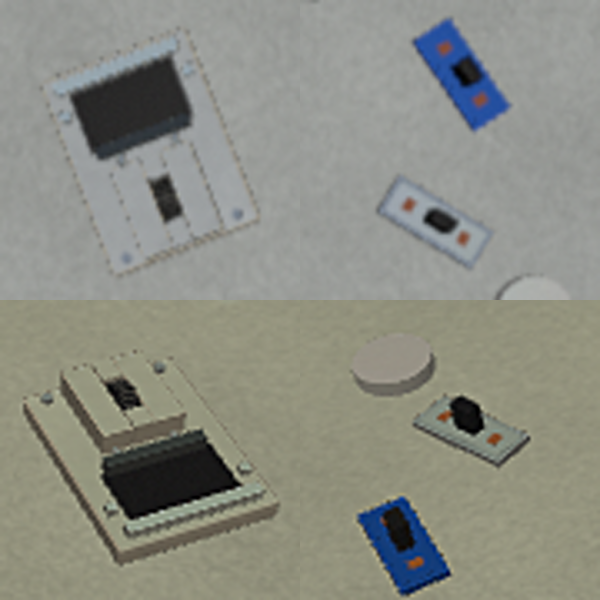

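View pics/c_st.png

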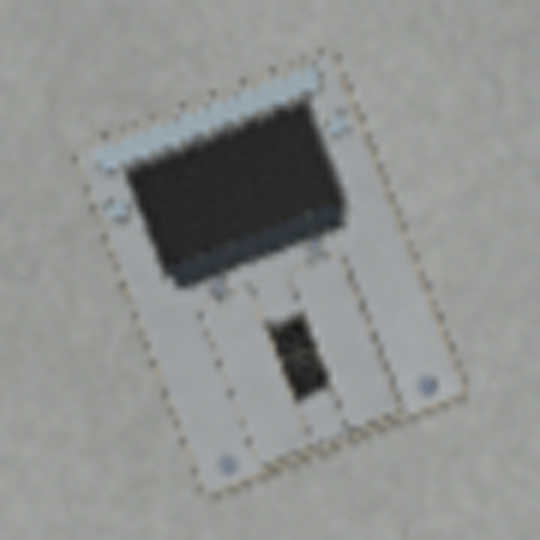

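```bash
python3 - <<'E'
from h import *
a=np.load("top.npy"); crop("top",a,407,236,22,13,"pics/c_ca2.png")
b=np.load("scene.npy"); crop("scene",b,333,230,40,7,"pics/s_st2.png"); crop("scene",b,154,213,22,13,"pics/s_ca2.png")
E
```

```text
(no output)
```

View pics/c_ca2.png

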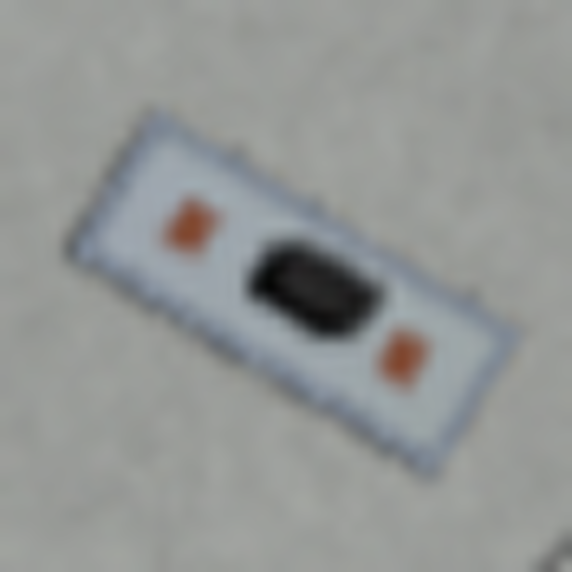

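View pics/s_st2.png

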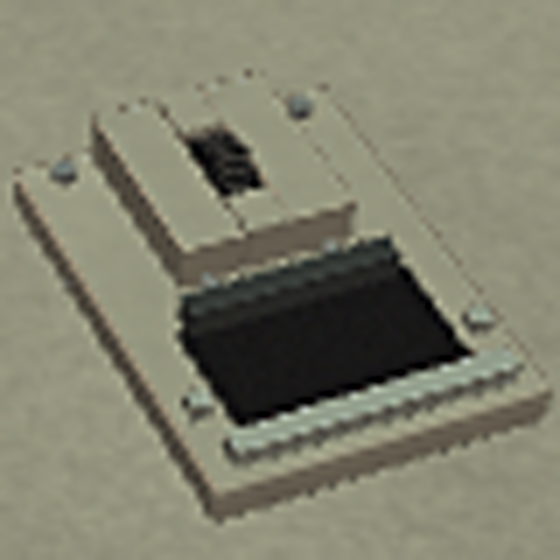

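View pics/s_ca2.png

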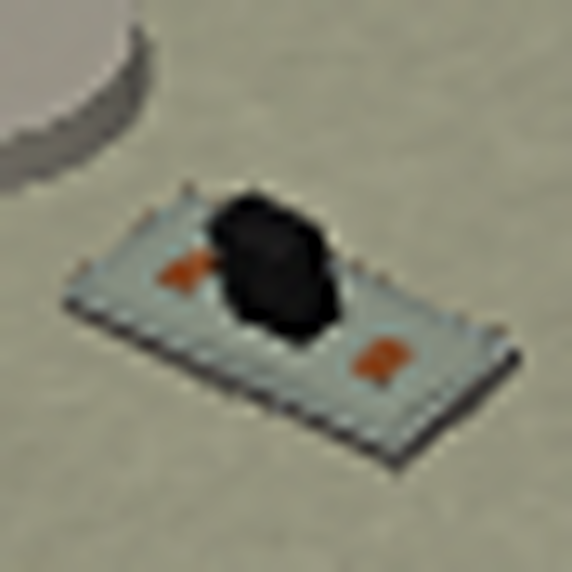

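```bash
cat > fit.py <<'E'
from h import *
from scipy.optimize import least_squares
def U(p,s,o): return (np.array(p,float)+.5)/s-.5+np.array(o)
def fit(obs,x0,z0=0):
    def res(p,full=False):
        c,s=np.cos(p[2]),np.sin(p[2]); r=[]
        for n,uv,X in obs:
            X=np.array(X); W=np.c_[p[0]+c*X[:,0]-s*X[:,1],p[1]+s*X[:,0]+c*X[:,1],X[:,2]]
            r.append((proj(n,W)-uv))
        return np.vstack(r).ravel()
    q=least_squares(res,x0,loss="soft_l1"); return q.x,res(q.x).reshape(-1,2)
S=[[.06,.06,.016],[.06,-.06,.016],[-.1,-.06,.016],[-.1,.06,.016]]
t=("top",U([(78,158),(332,48),(468,395),(210,495)],6,(196,166)),S)
s=("scene",U([(550,393),(215,498),(18,178),(325,85)],7,(293,190)),S)
C=[[.017,.042,.006],[.017,-.042,.006],[-.017,-.042,.006],[-.017,.042,.006]]
# carrier: top crop; x axis assumed toward far(+x), y left
ct=("top",U([(156,112),(520,333),(432,478),(70,255)],13,(385,214)),C)
cs=("scene",U([(520,345),(188,185),(68,295),(398,455)],13,(132,191)),C)
# order for scene mapped below
cs=("scene",U([(398,455),(68,295),(188,185),(520,345)],13,(132,191)),C)
if __name__=="__main__":
  for nm,o,x0 in(("stage",[t,s],[.56,.17,.3]),("st top",[t],[.56,.17,.3]),("st scene",[s],[.56,.17,.3]),("car",[ct,cs],[.48,-.25,-.5]),("car top",[ct],[.48,-.25,-.5]),("car sc",[cs],[.48,-.25,-.5])):
    x,r=fit(o,x0); print(nm,x.round(4),np.degrees(x[2]).round(1));print(r.round(1).tolist())
E
python3 fit.py
```

```text
stage [0.5574 0.1757 0.3974] 22.8
[[-1.4, -1.2], [-0.1, -0.1], [0.3, 0.0], [-0.8, 1.0], [0.5, -0.2], [-0.4, 0.1], [-1.5, -0.4], [-0.4, 0.4]]
st top [0.5571 0.1746 0.4024] 23.1
[[-1.0, -0.9], [0.2, -0.1], [0.9, -0.0], [-0.2, 1.1]]
st scene [0.5574 0.1766 0.3926] 22.5
[[0.8, -0.1], [-0.2, 0.0], [-0.9, -0.5], [0.2, 0.4]]
car [ 0.4822 -0.2566 -0.541 ] -31.0
[[-0.4, -0.1], [0.1, 0.4], [-0.0, 0.6], [-0.7, 0.2], [-0.2, 0.2], [-0.8, 0.1], [-0.1, 0.7], [0.1, 0.3]]
car top [ 0.4829 -0.2572 -0.5386] -30.9
[[-0.2, -0.4], [0.3, 0.1], [0.3, 0.3], [-0.4, -0.0]]
car sc [ 0.481  -0.2563 -0.5447] -31.2
[[-0.1, -0.1], [-0.5, -0.3], [0.2, 0.4], [0.3, 0.0]]
```

```bash
cat > ov.py <<'E'
from fit import *
def overlay(n,im,p,polys,u,v,r,s,fn):
    c=cv2.resize(np.ascontiguousarray(im[v-r:v+r,u-r:u+r,::-1]),None,fx=s,fy=s,interpolation=cv2.INTER_CUBIC)
    co,si=np.cos(p[2]),np.sin(p[2])
    for X,col in polys:
        X=np.array(X);W=np.c_[p[0]+co*X[:,0]-si*X[:,1],p[1]+si*X[:,0]+co*X[:,1],X[:,2]]
        q=(proj(n,W)-[u-r,v-r]+.5)*s-.5
        cv2.polylines(c,[np.round(q).astype(int)],True,col,1)
    cv2.imwrite(fn,c)
def rect(x0,x1,y0,y1,z): return [[x0,y0,z],[x1,y0,z],[x1,y1,z],[x0,y1,z]]
SP=[(rect(-.1,.06,-.06,.06,.016),(0,0,255)),(rect(-.1,.06,-.06,.06,.0),(0,0,120)),(rect(-.097,-.025,-.032,.032,.037),(0,255,0)),(rect(-.006,.044,-.046,.046,.016),(255,0,255)),(rect(.044,.05,-.04,.04,.024),(255,0,0)),(rect(-.068,-.052,-.007,.007,.042),(0,255,255))]
E
python3 - <<'E'
from ov import *
p=[.5572,.1757,.3985]
overlay("top",np.load("top.npy"),p,SP,241,211,45,6,"pics/o1.png")
overlay("scene",np.load("scene.npy"),p,SP,333,230,42,7,"pics/o2.png")
E
```

```text
(no output)
```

View pics/o1.png

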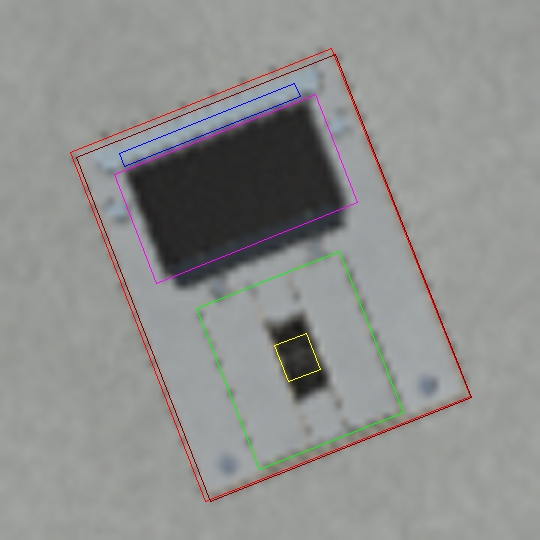

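View pics/o2.png

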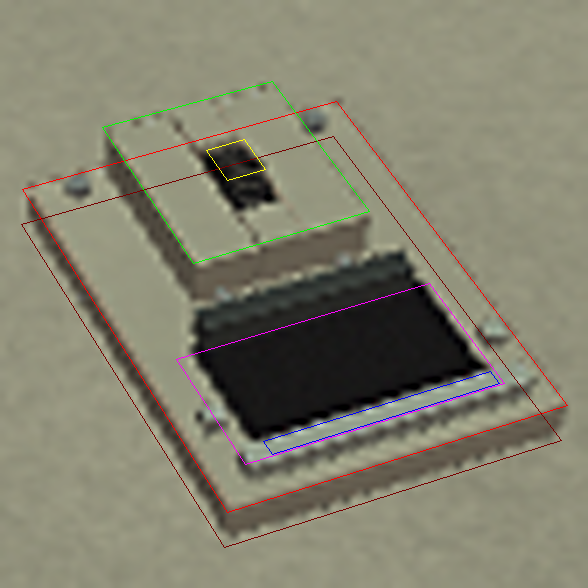

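Overlay: the wheel, fence, stops and plate corners agree within about 2 px in both views. The plate corners are at (209,192), (251,174), (274,232) and (231,248) in the top picture. I will grip the carrier's block across its 20 mm length, so that the fingers open along the fence and not towards the jaw.

Call:
send_rows --rotation '[[0,0,0],[0,0,0],[0,0,0],[0,0,0],[0,0,0],[0,0,0],[0,0,0],[0,0,0],[0,0,0],[0,0,0]]' --delta_pos '[[2.9,-4.8,0],[5.8,-9.6,0],[8.7,-14.4,0],[11.6,-19.1,0],[14.5,-23.9,0],[17.4,-28.7,0],[20.3,-33.5,0],[23.2,-38.2,0],[26.1,-43,0],[29,-47.8,0]]' --hand '[8.5,8.5,8.5,8.5,8.5,8.5,8.5,8.5,8.5,8.5]' --force 40

```text
clock: 2.35
tool_pos: [0.4508, 0.0986, 0.2316]
ee_rot: [-1.572, -0.001, 1.301]
wrist_force: [1.7, 0.2, 0.2]
finger_gap: 0.0853
```

```bash
python3 - <<'E'
from h import *
s=get_state();print(s["joint_pos"].round(3),s["tool_pos"],s["ee_rot"])
E
```

```text
[ 0.215  0.052 -0.364  1.153  0.     0.485] [0.45077361 0.0986247  0.23163861] [-1.57161443e+00 -6.11751030e-04  1.30094524e+00]
```

Call:
send_rows --rotation '[[0,0,-2],[0,0,-4],[0,0,-6],[0,0,-8],[0,0,-10],[0,0,-12],[0,0,-14],[0,0,-15.5],[0,0,-15.5],[0,0,-15.5]]' --delta_pos '[[0.4,-4.6,0],[0.8,-9.2,0],[1.2,-13.8,0],[1.6,-18.4,-1],[2,-23,-3],[2.4,-27.6,-5],[2.8,-32,-8],[3.2,-35.7,-11],[3.2,-35.7,-13],[3.2,-35.7,-13]]' --hand '[8.5,8.5,8.5,8.5,8.5,6.5,5.5,5,5,5]'

```text
clock: 3.6
tool_pos: [0.4804, -0.2564, 0.0997]
ee_rot: [-1.567, 0.0, 1.03]
wrist_force: [0.1, 0.3, 0.5]
finger_gap: 0.05
```

```bash
python3 - <<'E'
from h import *
for n in("scene","top"):
    im=camera(n); np.save(n+"1.npy",im)
crop("top",np.load("top1.npy"),407,236,35,8,"pics/t1.png"); crop("scene",np.load("scene1.npy"),154,200,40,7,"pics/s1.png")
s=get_state();print(s["joint_pos"].round(3),s["tool_pos"],s["ee_rot"],s["finger_gap"])
E
```

```text
[-0.489  0.301 -0.374  0.896  0.     0.051] [ 0.48204634 -0.25654092  0.10182239] [-1.57087400e+00 -6.26292842e-05  1.03082157e+00] 0.0501051906090139
```

View pics/t1.png

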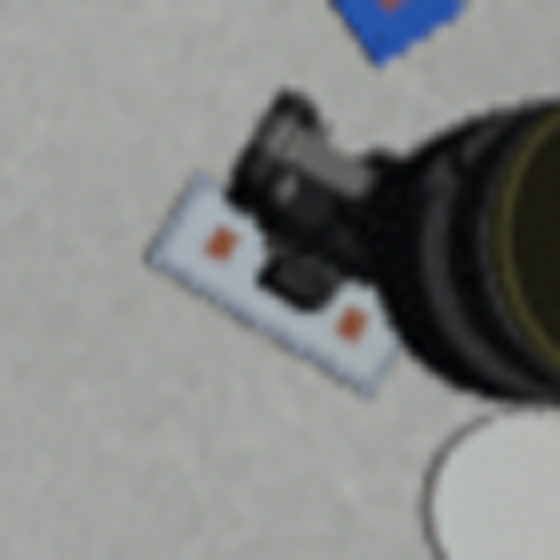

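View pics/s1.png

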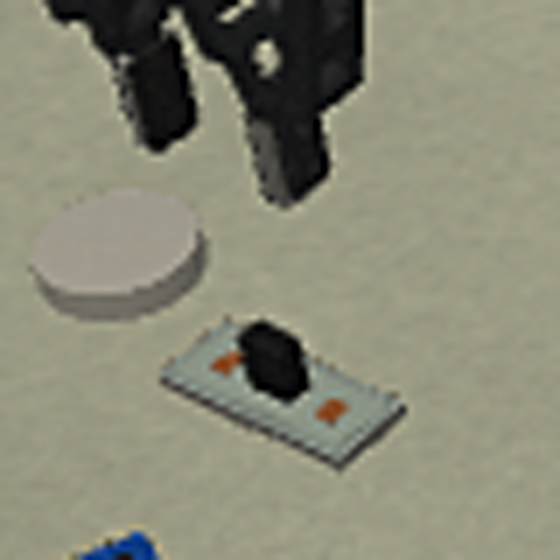

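Call:
send_rows --rotation '[[0,0,0],[0,0,0],[0,0,0],[0,0,0],[0,0,0],[0,0,0],[0,0,0],[0,0,0],[0,0,0],[0,0,0]]' --delta_pos '[[0,0,-3],[0,0,-6],[0,0,-8],[0,0,-9],[0,0,-9],[0,0,-9],[0,0,-9],[0,0,-9],[0,0,-9],[0,0,-9]]' --hand '[4.5,4.5,4.5,4.5,4.5,1,1,1,1,1]' --force 40

```text
clock: 4.95
tool_pos: [0.4829, -0.2573, 0.0126]
ee_rot: [-1.573, -0.0, 1.03]
wrist_force: [-1.1, 0.8, 6.2]
finger_gap: 0.0187
```

Call:
send_rows --rotation '[[0,0,0],[0,0,0],[0,0,0],[0,0,0],[0,0,0],[0,0,0],[0,0,0],[0,0,0],[0,0,0],[0,0,0]]' --delta_pos '[[0,0,0],[0,0,0],[0,0,1],[0,0,3],[0,0,6],[0,0,9],[0,0,12],[0,0,13],[0,0,13],[0,0,13]]' --hand '[1,1,1,1,1,1,1,1,1,1]'

```text
clock: 6.2
tool_pos: [0.4811, -0.2562, 0.14]
ee_rot: [-1.569, 0.0, 1.03]
wrist_force: [-0.1, -0.4, -2.2]
finger_gap: 0.0187
```

```bash
python3 - <<'E'
from h import *
for n in("scene","top"):
    im=camera(n); np.save(n+"1.npy",im)
crop("top",np.load("top1.npy"),407,236,35,8,"pics/t2.png"); crop("scene",np.load("scene1.npy"),154,170,50,6,"pics/s2.png")
s=get_state();print(s["joint_pos"].round(3),s["tool_pos"],s["ee_rot"],s["finger_gap"],s["wrist_force"])
E
```

```text
[-0.489  0.268 -0.324  0.982  0.     0.051] [ 0.4810579  -0.25623431  0.1399468 ] [-1.56842904e+00  1.03156202e-04  1.03048020e+00] 0.01857214603038213 [ 0.28364589 -0.15560305 -1.79667041]
```

View pics/s2.png

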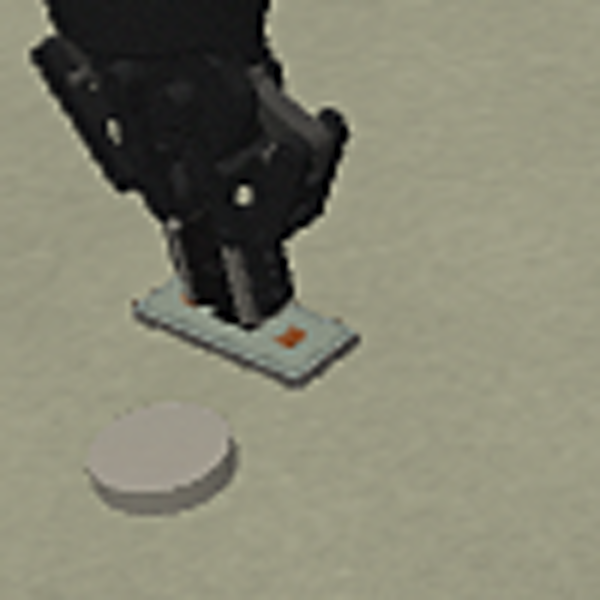

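Call:
send_rows --rotation '[[0,0,5],[0,0,11],[0,0,17],[0,0,23],[0,0,29],[0,0,35],[0,0,41],[0,0,47],[0,0,51],[0,0,53.8]]' --delta_pos '[[0.8,3.5,0],[1.8,8.3,0],[2.8,13.1,0],[3.8,17.9,0],[4.9,22.7,0],[5.9,27.5,0],[7,32.3,0],[8,37,0],[8.9,41.3,0],[9.5,44,0]]' --hand '[1,1,1,1,1,1,1,1,1,1]'

```text
clock: 7.55
tool_pos: [0.5766, 0.1853, 0.1401]
ee_rot: [-1.569, -0.0, 1.973]
wrist_force: [-0.1, -1.0, -1.5]
finger_gap: 0.019
```

Call:
send_rows --rotation '[[0,0,0],[0,0,0],[0,0,0],[0,0,0],[0,0,0],[0,0,0],[0,0,0],[0,0,0],[0,0,0],[0,0,0]]' --delta_pos '[[0,0,-1],[0,0,-3],[0,0,-5],[0,0,-7],[0,0,-8],[0,0,-8.5],[0,0,-8.5],[0,0,-8.5],[0,0,-8.5],[0,0,-8.5]]' --hand '[1,1,1,1,1,1,1,1,1,1]'

```text
clock: 8.8
tool_pos: [0.5772, 0.1834, 0.0567]
ee_rot: [-1.571, 0.0, 1.97]
wrist_force: [-0.0, 0.8, -2.2]
finger_gap: 0.0187
```

```bash
python3 - <<'E'
from h import *
for n in("scene","top"):
    im=camera(n); np.save(n+"1.npy",im)
crop("top",np.load("top1.npy"),241,205,45,6,"pics/t3.png"); crop("scene",np.load("scene1.npy"),333,220,45,6,"pics/s3.png")
s=get_state();print(s["joint_pos"].round(3),s["tool_pos"],s["ee_rot"],s["finger_gap"],s["wrist_force"])
E
```

```text
[ 0.308  0.444 -0.277  0.849  0.    -0.091] [0.5770329  0.18335901 0.05652243] [-1.57115093e+00  2.09593376e-05  1.96950638e+00] 0.018931748244779206 [ 0.9082881  -0.5311421  -1.94011963]
```

View pics/s3.png

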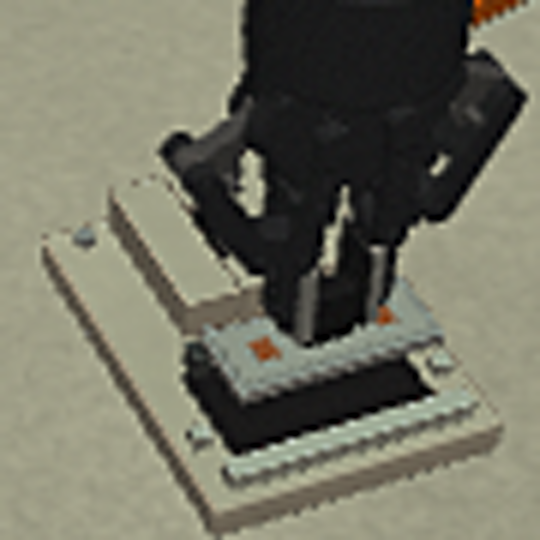

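View pics/t3.png

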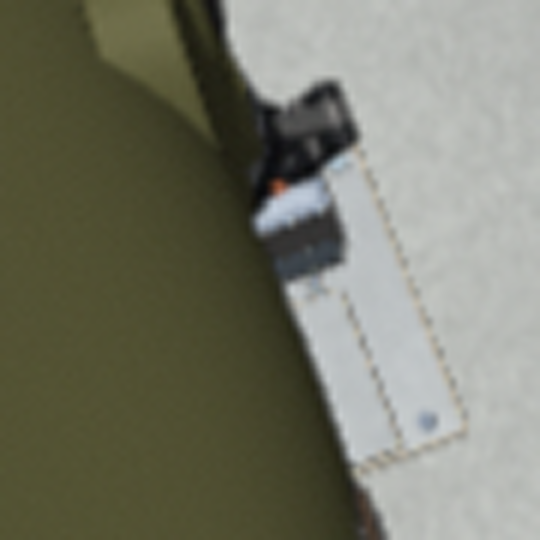

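```bash
python3 - <<'E'
from ov import *
z=.0565-.0115
c=rect(-.017,.017,-.042,.042,z+.006); c2=rect(-.017,.017,-.042,.042,z)
T=np.array([.0210,0,0]); sh=lambda q:[[a+.021,b,zz] for a,b,zz in q]
P=SP[:1]+SP[3:5]+[(sh(c),(0,255,255)),(sh(c2),(0,160,160))]
overlay("scene",np.load("scene1.npy"),[.5572,.1757,.3985],P,333,220,45,8,"pics/o3.png")
E
```

```text
(no output)
```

View pics/o3.png

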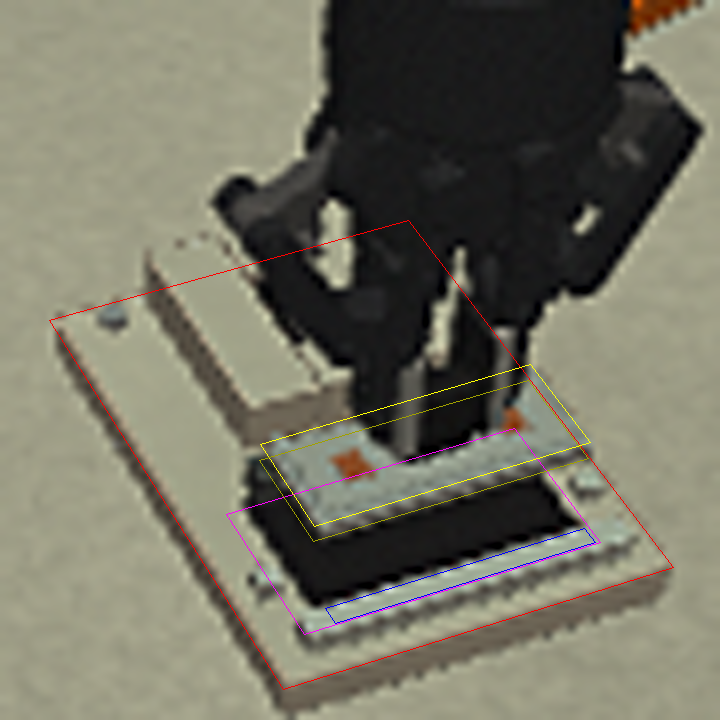

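Call:
send_rows --rotation '[[0,0,0],[0,0,0],[0,0,0],[0,0,0],[0,0,0],[0,0,0],[0,0,0],[0,0,0],[0,0,0],[0,0,0]]' --delta_pos '[[0,0,-0.5],[0,0,-1],[0,0,-1.5],[0,0,-2],[0,0,-2.2],[0,0,-2.4],[0,0,-2.6],[0,0,-2.7],[0,0,-2.7],[0,0,-2.7]]' --hand '[1,1,1,1,1,1,1,1,1,1]'

```text
clock: 10.15
tool_pos: [0.577, 0.1833, 0.0294]
ee_rot: [-1.571, 0.0, 1.969]
wrist_force: [-0.4, -0.2, -0.7]
finger_gap: 0.0188
```

```bash
python3 - <<'E'
from h import *
for n in("scene","top"):
    im=camera(n); np.save(n+"1.npy",im)
crop("scene",np.load("scene1.npy"),333,225,42,8,"pics/s4.png")
s=get_state();print(s["tool_pos"],s["ee_rot"],s["finger_gap"],s["wrist_force"])
E
```

```text
[0.57700833 0.18331718 0.02939222] [-1.57098300e+00  3.80990541e-05  1.96945441e+00] 0.018702874158547 [ 0.53737595 -0.11136446 -1.52629524]
```

View pics/s4.png

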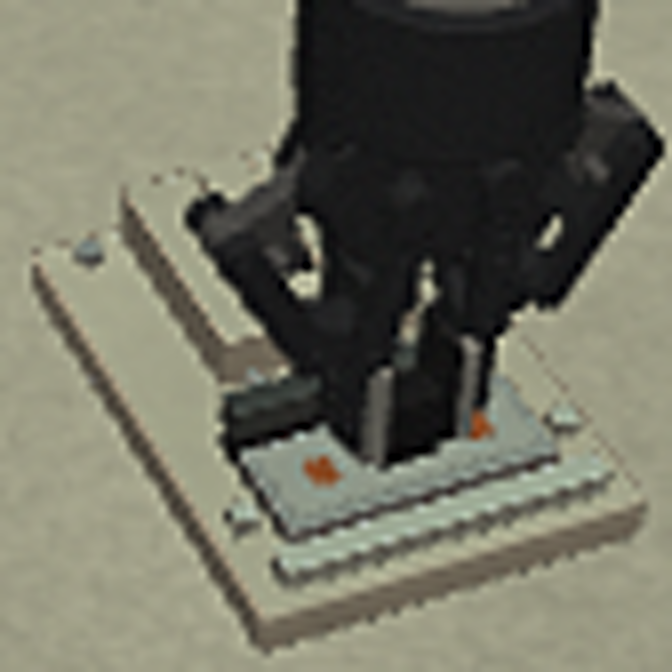

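Call:
send_rows --rotation '[[0,0,0],[0,0,0],[0,0,0],[0,0,0],[0,0,0],[0,0,0],[0,0,0],[0,0,0],[0,0,0],[0,0,0]]' --delta_pos '[[0,0,-0.05],[0,0,-0.1],[0,0,-0.15],[0,0,-0.15],[0,0,-0.2],[0,0,-0.2],[0,0,-0.2],[0,0,-0.2],[0,0,-0.2],[0,0,-0.2]]' --hand '[1,1,1,1,1,1,1,1,1,1]'

```text
clock: 11.5
tool_pos: [0.577, 0.1833, 0.0286]
ee_rot: [-1.571, 0.0, 1.969]
wrist_force: [-4.9, -1.1, 10.9]
finger_gap: 0.0188
```

Call:
send_rows --rotation '[[0,0,0],[0,0,0],[0,0,0],[0,0,0],[0,0,0],[0,0,0],[0,0,0],[0,0,0],[0,0,0],[0,0,0]]' --delta_pos '[[0,0,0.1],[0,0,0.1],[0,0,0.1],[0,0,0.1],[0,0,0.1],[0,0,0.1],[0,0,2],[0,0,5],[0,0,8],[0,0,9]]' --hand '[1,1.5,2.5,3.5,3.5,3.5,3.5,3.5,3.5,3.5]'

```text
clock: 12.75
tool_pos: [0.5782, 0.1837, 0.1192]
ee_rot: [-1.574, 0.0, 1.969]
wrist_force: [1.3, -0.5, -0.6]
finger_gap: 0.0349
```

Call:
send_rows --rotation '[[0,0,0],[0,0,0],[0,0,0],[0,0,0],[0,0,0],[0,0,0],[0,0,0],[0,0,0],[0,0,0],[0,0,0]]' --delta_pos '[[-4,-2,2],[-8,-4,3],[-12,-7,3],[-15,-10,3],[-17,-13,3],[-17,-15,3],[-17,-15,3],[-17,-15,3],[-17,-15,3],[-17,-15,3]]' --hand '[3.5,3.5,3,2,1,0,0,0,0,0]'

```text
clock: 14.0
tool_pos: [0.407, 0.0338, 0.1472]
ee_rot: [-1.571, -0.0, 1.97]
wrist_force: [-0.1, -0.4, -0.3]
finger_gap: 0.0001
```

```bash
python3 - <<'E'
from h import *
for n in("scene","top"):
    im=camera(n); np.save(n+"1.npy",im)
crop("scene",np.load("scene1.npy"),333,225,42,8,"pics/s5.png")
crop("top",np.load("top1.npy"),241,211,42,8,"pics/t5.png")
s=get_state();print(s["tool_pos"],s["ee_rot"],s["finger_gap"],s["wrist_force"],s["joint_pos"])
E
```

```text
[0.40695572 0.03366609 0.14719819] [-1.57059262e+00 -1.16927213e-04  1.97015511e+00] -0.0004101314929573214 [-0.75197931  0.67555774 -0.39128589] [ 8.25001255e-02  1.04637134e-02 -6.08706944e-01  9.51855665e-01
  4.76358941e-05 -3.16858674e-01]
```

View pics/s5.png

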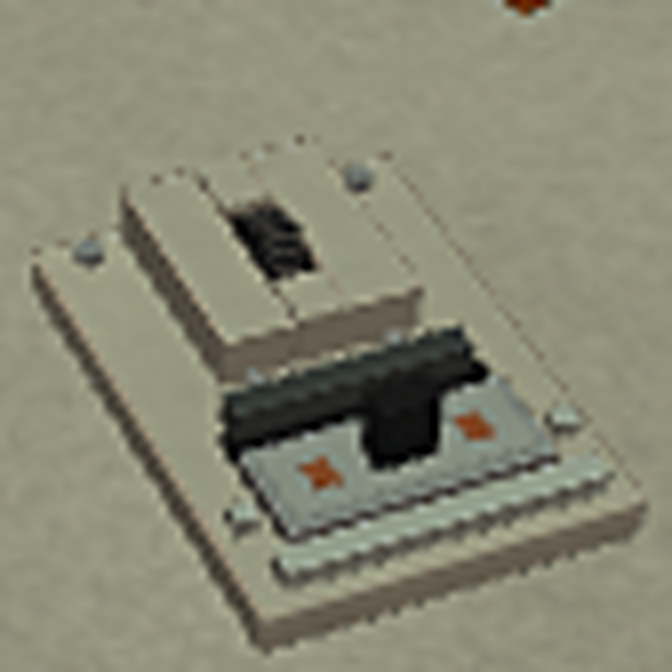

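View pics/t5.png

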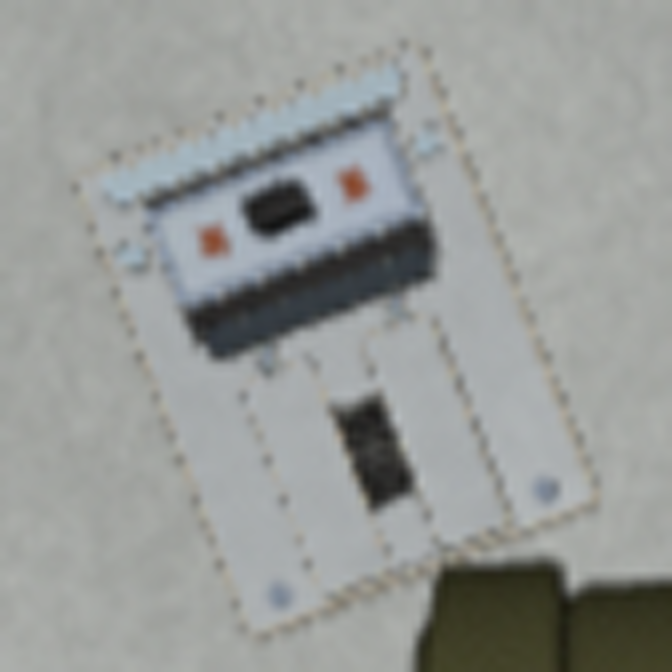

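The scene (carrier at about (340,245)) and top (about (234,195)) pictures show the carrier flat in the pocket, parallel, between the end stops and with a small gap to the fence. Next I locate the wheel.

```bash
python3 - <<'E'
from ov import *
w=ray("top",U((376,452),8,(199,169)),.040)
w2=ray("scene",U((273,240),8,(291,183)),.040)
p=[.5572,.1757,.3985];c,s=np.cos(p[2]),np.sin(p[2])
print(w,w2,p[0]-.06*c,p[1]-.06*s)
for x in(-.07,-.05): print(p[0]+x*c,p[1]+x*s)
E
```

```text
[0.50203077 0.15144727 0.04      ] [0.50736414 0.15321496 0.04      ] 0.5019013548937674 0.1524178212055886
0.4926849140427287 0.1485374580731867
0.5111177957448062 0.1562981843379905
```

Call:
send_rows --rotation '[[0,0,0],[0,0,0],[0,0,0],[0,0,0],[0,0,0],[0,0,0],[0,0,0],[0,0,0],[0,0,0],[0,0,0]]' --delta_pos '[[3,4,0],[6,8,-1],[8.75,11.6,-3],[8.75,11.6,-6],[8.75,11.6,-8],[8.75,11.6,-9],[8.75,11.6,-9.6],[8.75,11.6,-9.8],[8.75,11.6,-9.8],[8.75,11.6,-9.8]]' --hand '[0,0,0,0,0,0,0,0,0,0]'

```text
clock: 15.35
tool_pos: [0.4949, 0.1494, 0.0499]
ee_rot: [-1.572, 0.0, 1.969]
wrist_force: [0.4, -0.2, -0.3]
finger_gap: 0.0004
```

```bash
python3 - <<'E'
from h import *
im=camera("scene"); np.save("scene1.npy",im)
crop("scene",im,325,215,42,8,"pics/s6.png")
for i in range(3):
  s=get_state();print(s["tool_pos"],s["wrist_force"])
  camera("top")
E
```

```text
[0.49482368 0.14937719 0.04981783] [-0.31264701  0.41762831 -0.41209736]
[0.49472546 0.14932273 0.04974056] [-0.52352573  0.32589745  0.68203953]
[0.4946899  0.14936201 0.04965133] [-0.89823704 -0.61002495 -0.61062027]
```

View pics/s6.png

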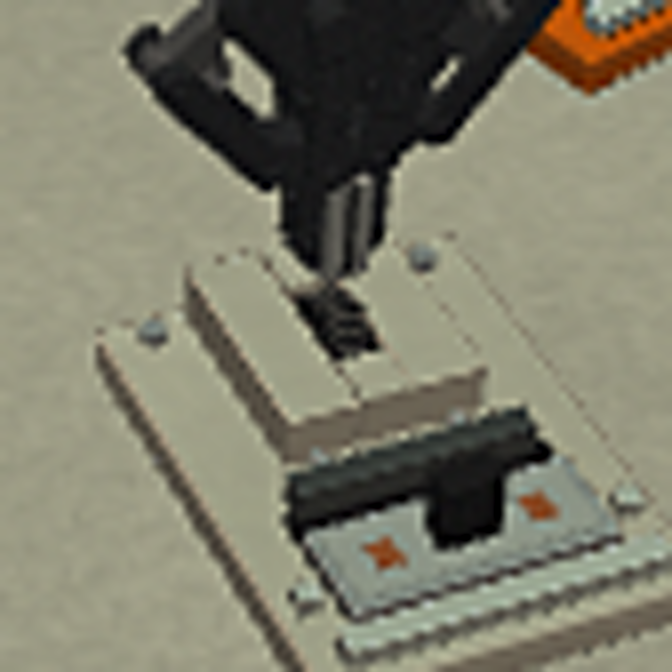

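Call:
send_rows --rotation '[[0,0,0],[0,0,0],[0,0,0],[0,0,0],[0,0,0],[0,0,0],[0,0,0],[0,0,0],[0,0,0],[0,0,0]]' --delta_pos '[[0.2,0.08,0],[0.37,0.155,0],[0.37,0.155,-0.1],[0.37,0.155,-0.15],[0.37,0.155,-0.2],[0.37,0.155,-0.25],[0.37,0.155,-0.3],[0.37,0.155,-0.3],[0.37,0.155,-0.3],[0.37,0.155,-0.3]]' --hand '[0,0,0,0,0,0,0,0,0,0]'

```text
clock: 16.8
tool_pos: [0.4982, 0.1509, 0.0463]
ee_rot: [-1.571, 0.0, 1.969]
wrist_force: [-0.3, -0.3, 0.2]
finger_gap: 0.0
```

Call:
send_rows --rotation '[[0,0,0],[0,0,0],[0,0,0],[0,0,0],[0,0,0],[0,0,0],[0,0,0],[0,0,0],[0,0,0],[0,0,0]]' --delta_pos '[[0,0,0],[0,0,-0.03],[0,0,-0.06],[0,0,-0.09],[0,0,-0.12],[0,0,-0.12],[0,0,-0.12],[0,0,-0.12],[0,0,-0.12],[0,0,-0.12]]' --hand '[0,0,0,0,0,0,0,0,0,0]'

```text
clock: 18.05
tool_pos: [0.4981, 0.1508, 0.0451]
ee_rot: [-1.571, 0.0, 1.969]
wrist_force: [-0.6, 0.3, 0.4]
finger_gap: -0.0002
```

Call:
send_rows --rotation '[[0,0,0],[0,0,0],[0,0,0],[0,0,0],[0,0,0],[0,0,0],[0,0,0],[0,0,0],[0,0,0],[0,0,0]]' --delta_pos '[[0,0,0],[0,0,-0.03],[0,0,-0.06],[0,0,-0.09],[0,0,-0.12],[0,0,-0.12],[0,0,-0.12],[0,0,-0.12],[0,0,-0.12],[0,0,-0.12]]' --hand '[0,0,0,0,0,0,0,0,0,0]'

```text
clock: 19.3
tool_pos: [0.4981, 0.1508, 0.0439]
ee_rot: [-1.571, 0.0, 1.969]
wrist_force: [0.2, -0.2, 0.1]
finger_gap: -0.0002
```

Call:
send_rows --rotation '[[0,0,0],[0,0,0],[0,0,0],[0,0,0],[0,0,0],[0,0,0],[0,0,0],[0,0,0],[0,0,0],[0,0,0]]' --delta_pos '[[0,0,0],[0,0,-0.03],[0,0,-0.06],[0,0,-0.08],[0,0,-0.1],[0,0,-0.1],[0,0,-0.1],[0,0,-0.1],[0,0,-0.1],[0,0,-0.1]]' --hand '[0,0,0,0,0,0,0,0,0,0]'

```text
clock: 20.55
tool_pos: [0.4981, 0.1508, 0.0429]
ee_rot: [-1.571, 0.0, 1.969]
wrist_force: [1.0, 0.0, -0.3]
finger_gap: 0.0001
```

Call:
send_rows --rotation '[[0,0,0],[0,0,0],[0,0,0],[0,0,0],[0,0,0],[0,0,0],[0,0,0],[0,0,0],[0,0,0],[0,0,0]]' --delta_pos '[[0,0,0],[0,0,-0.03],[0,0,-0.06],[0,0,-0.08],[0,0,-0.1],[0,0,-0.1],[0,0,-0.1],[0,0,-0.1],[0,0,-0.1],[0,0,-0.1]]' --hand '[0,0,0,0,0,0,0,0,0,0]'

```text
clock: 21.8
tool_pos: [0.4982, 0.1508, 0.0419]
ee_rot: [-1.571, -0.0, 1.969]
wrist_force: [0.3, -0.2, 0.5]
finger_gap: 0.0001
```

```bash
python3 - <<'E'
from h import *
im=camera("scene")
crop("scene",im,325,215,42,8,"pics/s7.png")
s=get_state();print(s["tool_pos"],s["wrist_force"])
E
```

```text
[0.49814742 0.15086196 0.04191875] [ 0.19065743  0.28887238 -0.40877074]
```

View pics/s7.png

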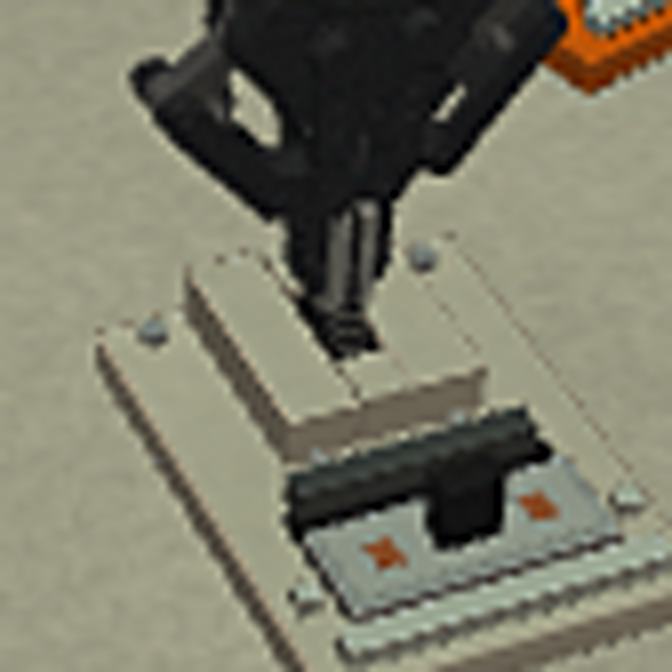

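Fingertip is just above the wheel at crop (345,310), with no contact yet. I keep feeling downward.

Call:
send_rows --rotation '[[0,0,0],[0,0,0],[0,0,0],[0,0,0],[0,0,0],[0,0,0],[0,0,0],[0,0,0],[0,0,0],[0,0,0]]' --delta_pos '[[0,0,0],[0,0,-0.03],[0,0,-0.06],[0,0,-0.08],[0,0,-0.1],[0,0,-0.1],[0,0,-0.1],[0,0,-0.1],[0,0,-0.1],[0,0,-0.1]]' --hand '[0,0,0,0,0,0,0,0,0,0]'

```text
clock: 23.1
tool_pos: [0.4981, 0.1508, 0.0409]
ee_rot: [-1.571, 0.0, 1.969]
wrist_force: [0.0, -0.0, 0.7]
finger_gap: 0.0003
```

Call:
send_rows --rotation '[[0,0,0],[0,0,0],[0,0,0],[0,0,0],[0,0,0],[0,0,0],[0,0,0],[0,0,0],[0,0,0],[0,0,0]]' --delta_pos '[[0,0,0],[0,0,-0.03],[0,0,-0.06],[0,0,-0.08],[0,0,-0.1],[0,0,-0.1],[0,0,-0.1],[0,0,-0.1],[0,0,-0.1],[0,0,-0.1]]' --hand '[0,0,0,0,0,0,0,0,0,0]'

```text
clock: 24.35
tool_pos: [0.4981, 0.1509, 0.0399]
ee_rot: [-1.571, -0.0, 1.969]
wrist_force: [0.2, 0.2, -0.2]
finger_gap: -0.0001
```

Call:
send_rows --rotation '[[0,0,0],[0,0,0],[0,0,0],[0,0,0],[0,0,0],[0,0,0],[0,0,0],[0,0,0],[0,0,0],[0,0,0]]' --delta_pos '[[0,0,0],[0,0,-0.03],[0,0,-0.06],[0,0,-0.08],[0,0,-0.1],[0,0,-0.1],[0,0,-0.1],[0,0,-0.1],[0,0,-0.1],[0,0,-0.1]]' --hand '[0,0,0,0,0,0,0,0,0,0]'

```text
clock: 25.6
tool_pos: [0.4981, 0.1508, 0.0389]
ee_rot: [-1.571, 0.0, 1.969]
wrist_force: [-0.2, 0.0, -0.6]
finger_gap: 0.0004
```

Call:
send_rows --rotation '[[0,0,0],[0,0,0],[0,0,0],[0,0,0],[0,0,0],[0,0,0],[0,0,0],[0,0,0],[0,0,0],[0,0,0]]' --delta_pos '[[0,0,0],[0,0,-0.03],[0,0,-0.06],[0,0,-0.08],[0,0,-0.1],[0,0,-0.1],[0,0,-0.1],[0,0,-0.1],[0,0,-0.1],[0,0,-0.1]]' --hand '[0,0,0,0,0,0,0,0,0,0]'

```text
clock: 26.85
tool_pos: [0.498, 0.1508, 0.0379]
ee_rot: [-1.571, -0.0, 1.969]
wrist_force: [-2.9, -1.8, 5.5]
finger_gap: 0.0001
```

Call:
send_rows --rotation '[[0,0,0],[0,0,0],[0,0,0],[0,0,0],[0,0,0],[0,0,0],[0,0,0],[0,0,0],[0,0,0],[0,0,0]]' --delta_pos '[[0,0,-0.01],[0.18,0.08,-0.01],[0.37,0.16,-0.01],[0.55,0.23,-0.01],[0.74,0.31,-0.01],[0.92,0.39,-0.01],[1.11,0.47,-0.01],[1.29,0.54,-0.01],[1.29,0.54,-0.01],[1.29,0.54,-0.01]]' --hand '[0,0,0,0,0,0,0,0,0,0]'

```text
clock: 28.1
tool_pos: [0.5112, 0.1563, 0.0378]
ee_rot: [-1.571, 0.0, 1.969]
wrist_force: [-1.3, -0.4, 4.1]
finger_gap: -0.0
```

```bash
python3 - <<'E'
from h import *
im=camera("scene")
crop("scene",im,325,215,42,8,"pics/s8.png")
s=get_state();print(s["tool_pos"],s["wrist_force"])
E
```

```text
[0.51121904 0.15627181 0.03783372] [-2.06105117 -0.71460153  4.03785526]
```

View pics/s8.png

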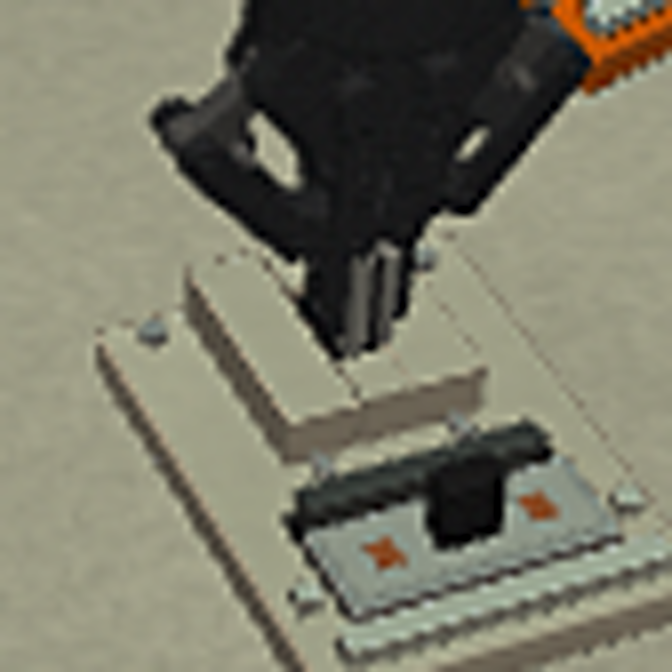

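The jaw has advanced about 5 mm towards the carrier, and the carrier has not moved. Lift, go back and repeat.

Call:
send_rows --rotation '[[0,0,0],[0,0,0],[0,0,0],[0,0,0],[0,0,0],[0,0,0],[0,0,0],[0,0,0],[0,0,0],[0,0,0]]' --delta_pos '[[0,0,0.4],[0,0,0.8],[-0.8,-0.33,0.8],[-1.57,-0.66,0.8],[-1.57,-0.66,0.5],[-1.57,-0.66,0.2],[-1.57,-0.66,0.08],[-1.57,-0.66,0.04],[-1.57,-0.66,0],[-1.57,-0.66,0]]' --hand '[0,0,0,0,0,0,0,0,0,0]'

```text
clock: 29.4
tool_pos: [0.4952, 0.1496, 0.038]
ee_rot: [-1.57, 0.0, 1.97]
wrist_force: [-3.3, -1.2, 5.5]
finger_gap: -0.0001
```

Call:
send_rows --rotation '[[0,0,0],[0,0,0],[0,0,0],[0,0,0],[0,0,0],[0,0,0],[0,0,0],[0,0,0],[0,0,0],[0,0,0]]' --delta_pos '[[0.2,0.08,0],[0.4,0.17,-0.01],[0.6,0.25,-0.01],[0.8,0.34,-0.01],[1,0.42,-0.01],[1.2,0.51,-0.01],[1.4,0.59,-0.01],[1.6,0.67,-0.01],[1.6,0.67,-0.01],[1.6,0.67,-0.01]]' --hand '[0,0,0,0,0,0,0,0,0,0]'

```text
clock: 30.65
tool_pos: [0.5117, 0.1565, 0.0378]
ee_rot: [-1.572, 0.0, 1.97]
wrist_force: [-1.5, -0.4, 3.1]
finger_gap: -0.0002
```

```bash
python3 - <<'E'
from h import *
im=camera("scene")
crop("scene",im,325,215,42,8,"pics/s9.png")
s=get_state();print(s["tool_pos"],s["wrist_force"])
E
```

```text
[0.51171619 0.15647313 0.03784974] [-0.0678813  -0.36649965  2.65069467]
```

View pics/s9.png

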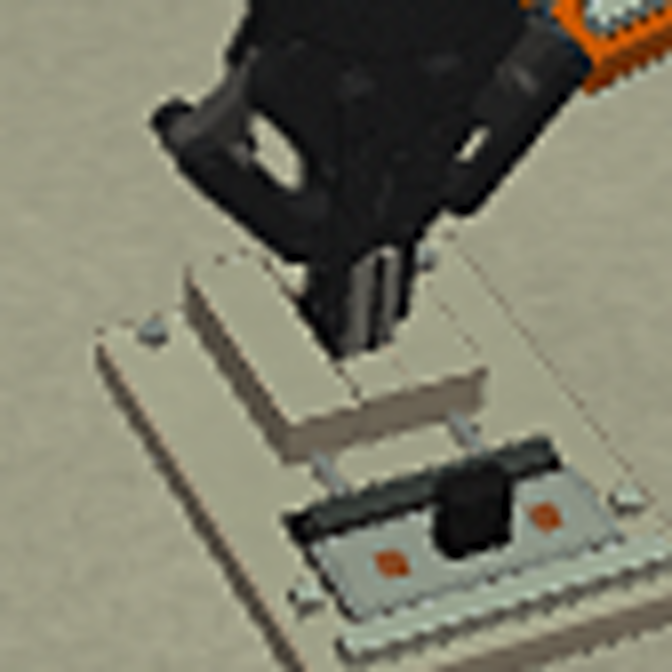

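The jaw is now touching the carrier and has moved it about 3 mm: the red spots went from crop (385,552) to (393,563). Next come shorter strokes with force checks.

Call:
send_rows --rotation '[[0,0,0],[0,0,0],[0,0,0],[0,0,0],[0,0,0],[0,0,0],[0,0,0],[0,0,0],[0,0,0],[0,0,0]]' --delta_pos '[[0,0,0.4],[0,0,0.8],[-0.8,-0.33,0.8],[-1.6,-0.67,0.8],[-1.6,-0.67,0.5],[-1.6,-0.67,0.2],[-1.6,-0.67,0.08],[-1.6,-0.67,0.04],[-1.6,-0.67,0],[-1.6,-0.67,0]]' --hand '[0,0,0,0,0,0,0,0,0,0]'

```text
clock: 31.95
tool_pos: [0.4952, 0.1496, 0.0379]
ee_rot: [-1.57, 0.0, 1.969]
wrist_force: [-2.1, -1.8, 5.4]
finger_gap: 0.0002
```

Call:
send_rows --rotation '[[0,0,0],[0,0,0],[0,0,0],[0,0,0],[0,0,0],[0,0,0],[0,0,0],[0,0,0],[0,0,0],[0,0,0]]' --delta_pos '[[0.1,0.04,0],[0.2,0.08,0],[0.3,0.12,0],[0.4,0.17,0],[0.5,0.21,0],[0.6,0.25,0],[0.6,0.25,0],[0.6,0.25,0],[0.6,0.25,0],[0.6,0.25,0]]' --hand '[0,0,0,0,0,0,0,0,0,0]'

```text
clock: 33.2
tool_pos: [0.5007, 0.1519, 0.0378]
ee_rot: [-1.57, 0.0, 1.969]
wrist_force: [-4.3, -2.0, 6.6]
finger_gap: 0.0
```

Call:
send_rows --rotation '[[0,0,0],[0,0,0],[0,0,0],[0,0,0],[0,0,0],[0,0,0],[0,0,0],[0,0,0],[0,0,0],[0,0,0]]' --delta_pos '[[0.05,0.02,0],[0.1,0.04,0],[0.15,0.06,0],[0.2,0.08,0],[0.25,0.11,0],[0.3,0.13,0],[0.3,0.13,0],[0.3,0.13,0],[0.3,0.13,0],[0.3,0.13,0]]' --hand '[0,0,0,0,0,0,0,0,0,0]'

```text
clock: 34.45
tool_pos: [0.5036, 0.1531, 0.0378]
ee_rot: [-1.57, 0.0, 1.969]
wrist_force: [-2.9, -1.7, 5.3]
finger_gap: -0.0005
```

```bash
python3 - <<'E'
from h import *
im=camera("scene")
crop("scene",im,325,215,42,8,"pics/s10.png")
s=get_state();print(s["tool_pos"],s["wrist_force"])
E
```

```text
[0.5036568  0.15312498 0.03783508] [-3.53839626 -2.06381435  7.17782281]
```

View pics/s10.png

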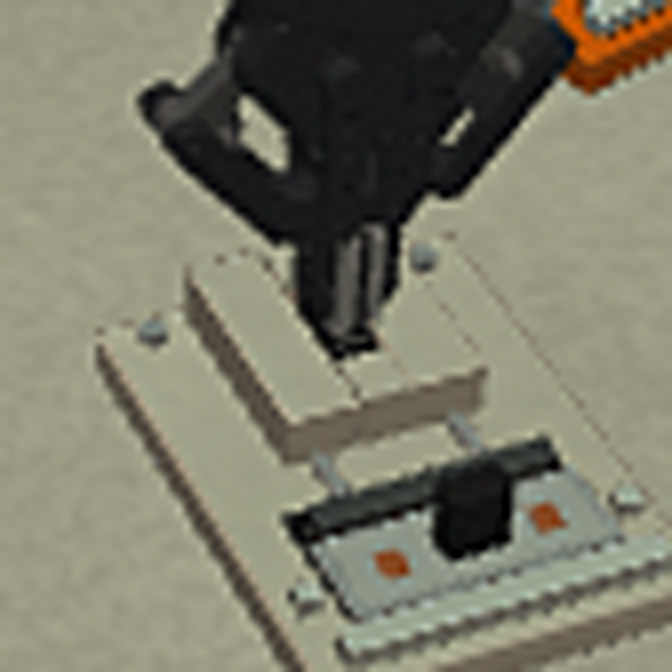

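Stalled, with nothing moving any more: drag is about 4.1 N and the finger slips. I press slightly more (about 8 N) to bring the clamp to snug.

Call:
send_rows --rotation '[[0,0,0],[0,0,0],[0,0,0],[0,0,0],[0,0,0],[0,0,0],[0,0,0],[0,0,0],[0,0,0],[0,0,0]]' --delta_pos '[[0,0,-0.01],[0,0,-0.03],[0.05,0.02,-0.03],[0.1,0.04,-0.03],[0.15,0.06,-0.03],[0.2,0.08,-0.03],[0.25,0.11,-0.03],[0.3,0.13,-0.03],[0.3,0.13,-0.03],[0.3,0.13,-0.03]]' --hand '[0,0,0,0,0,0,0,0,0,0]'

```text
clock: 35.75
tool_pos: [0.5064, 0.1543, 0.0376]
ee_rot: [-1.569, 0.0, 1.969]
wrist_force: [-4.2, -1.9, 7.8]
finger_gap: 0.0
```

```bash
python3 - <<'E'
from h import *
F=[]
for i in range(5):
  camera("scene"); F.append(get_state()["wrist_force"])
print(np.mean(F,0),np.std(F,0),get_state()["tool_pos"])
E
```

```text
[-4.27061852 -1.80117022  7.68203845] [0.36048978 0.9343087  0.32577096] [0.50650283 0.15432358 0.03761466]
```

Call:
send_rows --rotation '[[0,0,0],[0,0,0],[0,0,0],[0,0,0],[0,0,0],[0,0,0],[0,0,0],[0,0,0],[0,0,0],[0,0,0]]' --delta_pos '[[0,0,0.4],[0,0,0.8],[-0.4,-0.17,0.8],[-0.83,-0.35,0.8],[-0.83,-0.35,0.5],[-0.83,-0.35,0.2],[-0.83,-0.35,0.1],[-0.83,-0.35,0.06],[-0.83,-0.35,0.03],[-0.83,-0.35,0]]' --hand '[0,0,0,0,0,0,0,0,0,0]'

```text
clock: 37.25
tool_pos: [0.4987, 0.1511, 0.0376]
ee_rot: [-1.57, 0.0, 1.969]
wrist_force: [-3.2, -0.9, 7.1]
finger_gap: 0.0
```

Call:
send_rows --rotation '[[0,0,0],[0,0,0],[0,0,0],[0,0,0],[0,0,0],[0,0,0],[0,0,0],[0,0,0],[0,0,0],[0,0,0]]' --delta_pos '[[0,0,-0.01],[0.05,0.02,-0.01],[0.1,0.04,-0.02],[0.15,0.06,-0.02],[0.2,0.08,-0.02],[0.25,0.11,-0.02],[0.3,0.13,-0.02],[0.35,0.15,-0.02],[0.4,0.17,-0.02],[0.45,0.19,-0.02]]' --hand '[0,0,0,0,0,0,0,0,0,0]'

```text
clock: 38.5
tool_pos: [0.5024, 0.1527, 0.0374]
ee_rot: [-1.569, 0.0, 1.969]
wrist_force: [-4.8, -2.4, 8.2]
finger_gap: 0.0001
```

```bash
python3 - <<'E'
from h import *
F=[]
for i in range(4):
  F.append(get_state()["wrist_force"]); im=camera("scene")
print(np.mean(F,0),np.std(F,0),get_state()["tool_pos"])
crop("scene",im,325,215,42,8,"pics/s11.png")
E
```

```text
[-5.25694783 -2.22658521  8.94865933] [0.61594878 0.24069123 0.46682646] [0.50244164 0.15266339 0.03740013]
```

View pics/s11.png

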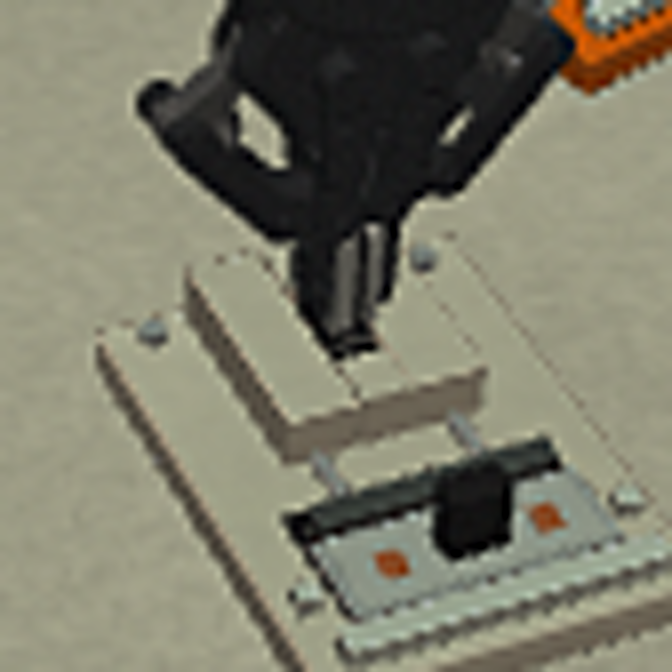

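Drag is now about 5.7 N with 8.9 N press (10.6 N in all). One small further push, then lift and check.

Call:
send_rows --rotation '[[0,0,0],[0,0,0],[0,0,0],[0,0,0],[0,0,0],[0,0,0],[0,0,0],[0,0,0],[0,0,0],[0,0,0]]' --delta_pos '[[0.05,0.02,-0.01],[0.1,0.04,-0.01],[0.15,0.06,-0.01],[0.2,0.08,-0.01],[0.2,0.08,-0.01],[0.2,0.08,-0.01],[0.2,0.08,-0.01],[0.2,0.08,-0.01],[0.2,0.08,-0.01],[0.2,0.08,-0.01]]' --hand '[0,0,0,0,0,0,0,0,0,0]'

```text
clock: 39.95
tool_pos: [0.5042, 0.1534, 0.0373]
ee_rot: [-1.568, 0.0, 1.969]
wrist_force: [-6.1, -2.5, 9.5]
finger_gap: -0.0
```

Call:
send_rows --rotation '[[0,0,0],[0,0,0],[0,0,0],[0,0,0],[0,0,0],[0,0,0],[0,0,0],[0,0,0],[0,0,0],[0,0,0]]' --delta_pos '[[0,0,1],[0,0,4],[-1,-1,8],[-3,-4,11],[-6,-8,11],[-9,-12,11],[-9,-14,11],[-9,-14,11],[-9,-14,11],[-9,-14,11]]' --hand '[0,0,0,0,0,0,0,0,0,0]'

```text
clock: 41.2
tool_pos: [0.4159, 0.0147, 0.1471]
ee_rot: [-1.571, -0.0, 1.971]
wrist_force: [0.6, 0.8, 0.4]
finger_gap: 0.0
```

```bash
python3 - <<'E'
from ov import *
for n in("scene","top"):
    im=camera(n); np.save(n+"2.npy",im)
crop("top",np.load("top2.npy"),241,211,42,8,"pics/t12.png")
sh=lambda q:[[a+.027,b,zz] for a,b,zz in q]
P=[(sh(rect(-.017,.017,-.042,.042,.022)),(0,255,255)),(rect(0,.01,-.038,.038,.030),(0,255,0)),(rect(.044,.05,-.05,.05,.024),(255,0,0))]
overlay("scene",np.load("scene2.npy"),[.5572,.1757,.3985],P,333,230,42,8,"pics/s12.png")
print(get_state())
E
```

```text
{'clock': 41.3, 'joint_pos': array([ 3.49748849e-02,  2.51096148e-02, -5.94196250e-01,  9.51719849e-01,
        1.05794481e-04, -3.64904358e-01]), 'qd': array([-0.0021627 , -0.00237922, -0.00165377, -0.00054498, -0.00108244,
       -0.00236391]), 'joint_efforts': array([-7.61776906e-02, -3.29095459e+01,  3.12452638e+01, -2.12350060e-03,
       -1.62267381e-03,  3.06218120e-03]), 'tool_pos': array([0.41570091, 0.01458005, 0.14700786]), 'ee_rot': array([-1.57061980e+00, -1.80687828e-04,  1.97067554e+00]), 'wrist_force': array([ 0.70810186, -0.63060336, -0.71268539]), 'ft_torque': array([ 0.05415667, -0.01624523,  0.01316838]), 'finger_gap': 0.00029605513180400975}
```

View pics/t12.png

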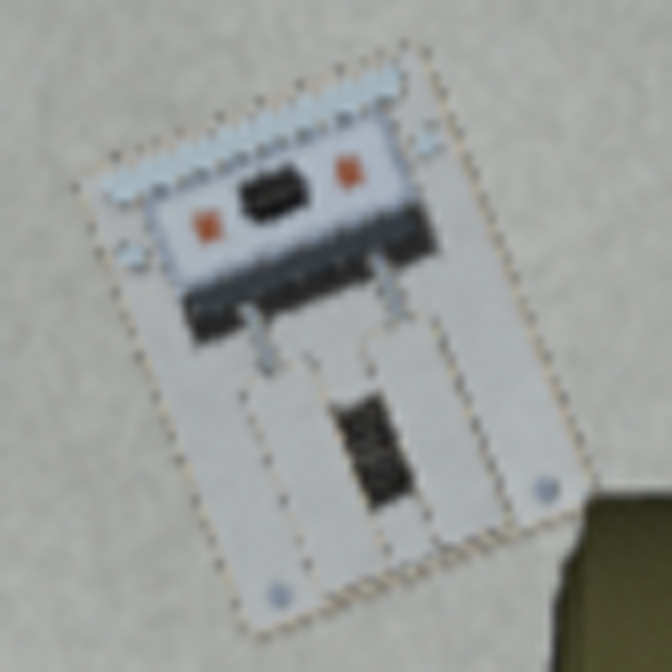

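View pics/s12.png

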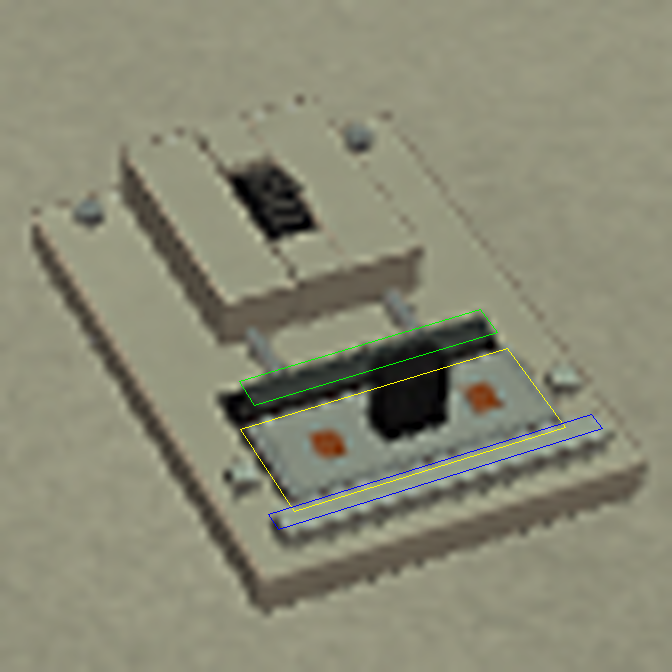

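```bash
python3 -c "
from cell import *
print(job_done())"
```

```text
the job is handed in; nothing more can be done
None
```

I placed the slide carrier in the white stage's pocket, let go of it, and clamped it against the fence with the thumbwheel. The job was handed in at about 41 s; the hand-in gives no verdict.

- **Placing:** I gripped the steel carrier by its black block, not the blue look-alike. I set it down square between the jaw and the fence and released it. The pictures then showed it flat, clear of both end stops and not yet clamped.
- **Clamping:** I felt for the wheel top with the closed fingertips and found it at about 38 mm. Two long strokes brought the jaw to the carrier and moved the carrier onto the fence. The third long stroke stalled. Slightly firmer short strokes then raised the drag to about 6.6 N, at about 9.5 N press and 11.6 N in all. Every reading stayed below 14 N, but I read the force only at the end of each move and during pauses, so brief peaks in between were not seen.
- **Last checks:** The top picture showed no gap at the fence or at the jaw, and the carrier centred along the fence. The arm was clear, with about zero force at the wrist.
- **Not confirmed:** The clamping force is inferred from the rise in drag and from nothing moving any more. The stage's side face looked thinner in the pictures than its stated 16 mm, which did not affect the placing.

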